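Close the waste chute: lay, lower and press its cover flush

ROBOT

A 6-joint arm with a two-finger parallel gripper is mounted at the origin on the work surface. World frame = base frame: x ahead of the robot, y to its left, z up, the work surface at z = 0. Lengths are in m, angles in rad, forces in N, time in s.
With the tool pointing down it reaches from about 0.35 to 0.775 m from the base axis. Payload 5.5 kg.
Tool frame: the origin (TCP) lies between the finger pads; the fingertips stand 19 mm ahead of it and the grasp point (between the pads) is the TCP; z points along the fingers, y is the line along which they close (so a half turn about z gives the same grasp; the last joint's range is limited). The gripper opens to 85 mm and grips with 20 to 120 N. Pads are 22 mm wide; open, the fingers measure 114 mm over their backs; the gripper's body (76 mm by 85 mm) begins 54 mm behind the grasp point. The pads swing forward as they close: fully open they stand 13 mm farther back than shut.
Start: joints at [0.965, 0.313, 0.046, 1.304, 0, 1.431], TCP at [0.258, 0.514, 0.25] pointing down, gripper open.
Joint ranges: [-2.76, 2.76], [-0.86, 1.69], [-1.03, 1.26], [-2.2, 2.34], [-1.47, 1.5], [-3.14, 3.14]. Speed limits (rad/s): [2.57, 2.57, 3.14, 3.14, 3.14, 3.14].

INTERFACE

Orientations are given as a unit quaternion [w, x, y, z].
In Python, from workcell import env gives the robot as it stands.
- The arm moves only by the shell command python3 -m pendant 'ROWS' [FORCE]. ROWS is JSON, a list of rows, each an object with "travel": the shift along the tool's x, y, z scaled (see below), a list of three; "rot": the turn, a rotation vector about the tool's x, y, z scaled (see below), a list of three; "fingers": the opening, from -1 (shut) to 1 (fully open). In form: [{"travel": [dx, dy, dz], "rot": [wx, wy, wz], "fingers": fingers}, ...]. A call has 1 to 10 rows; each row is the pose to reach, as a shift and turn from the pose commanded when the call began, along the tool's axes at that moment; what a row does not reach only later rows make up. The controller multiplies each number of a shift by 0.12 m and each number of a turn by 60 degrees. A row lasts 1/10 s, in which the tool goes at most 50 mm and 8.59 degrees, less where a joint would pass 70% of its speed; a pose out of reach is approached as far as the arm can. A call with a number of a shift or a turn outside -1 to 1 is refused whole. A call with a gripper value outside its range is refused whole. The fingers move at their own pace and stop on an object; FORCE is the grip in N (left out, the last holds). Time passes only in rows, so rows that repeat a pose let the fingers close. It gives the time, the measured TCP pose, the force, the opening and the grip force at its end, in the units of the state.
- env.get_state(): the state, without advancing time (a new reading comes with each control period).
- env.read_camera(name): name is "scene" or "top" or "wrist"; returns (picture, depth): 400x640x3 uint8, blue, green, red; 400x640 float32, m along the optical axis (not along the pixel's ray), 0 where there is no reading.
- env.camera_model(name): a dict with "fovy" (degrees; the focal length in pixels is half the picture's height over the tangent of half this angle, whatever the lens; pixels are square), "cx", "cy" (the principal point, pixels), "k1" (the pictures are not rectified: a ray, as slopes to the right and down, at radius r is drawn at 1 + k1 r^2 times it, then the intrinsics apply), "rvec" (rotation vector, rad) and "tvec" (3), from world to camera coordinates, as OpenCV has them; the wrist camera has in their place "T_tool_cam" (4x4, takes a point from camera to tool coordinates, whose origin is the TCP and whose axes are the flange's). Camera axes: x right, y down, z forward; pixel columns grow to the right and rows downward; lengths in m; the calibration is good to about 2 mm. A picture is of the moment at which its call begins: read the wrist's pose just before it. camera_model takes no time and is no camera call.
- env.hand_in(): hands the job in; it is judged then, once.
Trained networks look in the newest picture that a camera, given by its name, has taken for a name from the list of things; names that differ only in an ending like _2 or _b are one class to them, and where a whole thing is asked for, a point or a joint stands for the part that bears it (a point fixed in the world has none). Each returns a list of dicts, best first, with "conf" (0 to 1); they miss things now and then, are a little off and sometimes report something else, mostly with a low value. They report only what shows in the picture. A call takes as long as a camera call. They do not tell look-alikes from the thing itself.
- env.outline_of(camera, target): "mask" (400x640 bool, what is visible of it) and "xy" ([column, row] in pixels, amid what is visible of it).
The state is a dict: "clock": time; "joint_pos": joint angles; "qvel": joint speeds; "tau": joint torques, N m; "tcp_pos": TCP position; "orientation": TCP orientation; "wrist_force": force on the tool from outside, world axes, zero at the start; "ft_torque": the same for the moment, N m; "finger_gap": finger opening in m; "grip_force": force on a finger pad.
Only numpy, scipy, OpenCV 4.12 (cv2) and the standard library are available. Lean on these libraries where they do the work, as an engineer would, in place of code of your own. Each camera call takes 0.05 s, during which the arm holds its last target. There are 200 camera calls.

TASK

Lift the square wooden cover out of the drying rack, lay it flat on the bare worktop with its handle up and let go, then take it by the handle and lower it level into the steel chute surround, so that it rests on the orange clips, and let go again. The clips hold it proud: press it down from above until all four corners are flush with the steel rim. Leave the cup, tin, board, paddle and spatula where they are.

Things in the scene. Friction and masses are not known exactly. Their poses are not given: they have to be found in the camera images.
- cover: Loose brown wooden plate, 140 x 140 x 12 mm, 0.25 kg; dark fin handle in the middle of one face, 70 long, 12 thick, 32 mm high. Stands on edge in the rack. Origin: middle of its lower edge, mid-thickness. +x: normal of the handle face (away from the robot at the start, up when laid right); y: along handle and lower edge; +z: in the plate, lower edge (0) to upper edge (140 mm).
- cover_top (a point): Centre of the cover's handle-side face, at the foot of the handle (body x=6 mm, y=0, z=70 mm); axes as cover. The handle's top is 32 mm further along +x.
- cover_corner0 (a point): Point on the cover's handle-side face near a corner, 5 mm in from both edges (body y=+65 mm, z=135 mm); axes as cover
- cover_corner1 (a point): Point on the cover's handle-side face near a corner, 5 mm in from both edges (body y=-65 mm, z=135 mm); axes as cover
- cover_corner2 (a point): Point on the cover's handle-side face near a corner, 5 mm in from both edges (body y=-65 mm, z=5 mm); axes as cover
- cover_corner3 (a point): Point on the cover's handle-side face near a corner, 5 mm in from both edges (body y=+65 mm, z=5 mm); axes as cover
- rack: Fixed white drying rack, base 90 x 170 x 15 mm, origin under its centre, z up. Slot 14.5 mm wide along its y between pairs of guides, 60 mm high (tops 75 mm above the worktop), at y = 44 to 78 mm on either side. The cover stands on the base, upper edge 155 mm above the worktop.
- surround_top (a point): Centre of the opening of the steel surround at rim height, 26 mm above the worktop; z up, x and y along its sides. At 58 mm along x and y, in each corner, an orange clip 18 x 18 mm stands up to 7 mm above the ledge: it holds the cover 5 to 7 mm proud, sinks when pressed with about 4 N and stays there.
- surround: Fixed square steel chute surround, 200 x 200 mm, 26 mm high, origin under its centre. Square opening 148 x 148 mm with a ledge 12 mm below the rim all round, so the cover on the ledge is flush. The cover fits in any quarter turn.
- teacup: White porcelain teacup, 76 mm across, 60 mm high, origin under its centre. Leave alone.
- spice_tin: Steel spice tin, 64 mm across, 90 mm high, origin under its centre. Leave alone.
- board: Round green plastic chopping board, 210 mm across, 14 mm thick, origin under its centre. Leave alone.
- rice_paddle: Bamboo rice paddle, 190 mm long, lying on the board; origin underneath, near its middle. Leave alone.
- spatula: Orange silicone spatula, 220 mm long, lying on the board; origin underneath, near its middle. Leave alone.
Not all that is in view belongs to the job. There is more than one size of the cover; the one meant has the size given above.

How it is judged:
By the outcome, as a careful person would: the job done as asked, in the order asked, and still so for the second after the job is handed in, with the robot touching nothing.
It also fails if it takes over 72 s, if anything falls off the work surface, if the arm or the gripper's body presses on something with over 40 N, if the wrist force passes 120 N, or if a joint passes its speed limit or range.

## Working session

There is one attempt and no reset: what is moved stays moved. The work goes in short steps, Python scripts to look and compute and a shell command to move; the robot and the scene stay as the last step left them, time stands still between calls to the robot, and variables do not carry over. Pictures are saved under pics/ and viewed, at most 10 in all, crops included, and the job is handed in when it is done.

```bash
ls; mkdir -p pics
cat > h.py <<'E'
import numpy as np, cv2
from workcell import env
from scipy.spatial.transform import Rotation as R
def K(m):
    f=200/np.tan(np.radians(m['fovy'])/2); return f,m['cx'],m['cy'],m['k1']
def pose(name,st=None):
    m=env.camera_model(name)
    if 'rvec' in m:
        Rm=cv2.Rodrigues(np.array(m['rvec'],float))[0]; t=np.array(m['tvec'],float)
        return m,Rm.T,-Rm.T@t
    T=np.array(m['T_tool_cam']); q=st['orientation']; Rt=R.from_quat([q[1],q[2],q[3],q[0]]).as_matrix()
    return m,Rt@T[:3,:3],Rt@T[:3,3]+np.array(st['tcp_pos'])
def rays(m,px):
    f,cx,cy,k=K(m); px=np.atleast_2d(px).astype(float)
    d=(px-[cx,cy])/f; u=d.copy()
    for _ in range(20): u=d/(1+k*(u**2).sum(1,keepdims=True))
    return np.c_[u,np.ones(len(u))]
def cloud(name,depth,mask=None,st=None):
    m,Rw,c=pose(name,st)
    ok=depth>0
    if mask is not None: ok&=mask
    v,u=np.nonzero(ok)
    return (rays(m,np.c_[u,v])*depth[v,u][:,None])@Rw.T+c, np.c_[u,v]
def project(name,P,st=None):
    m,Rw,c=pose(name,st); f,cx,cy,k=K(m)
    p=(np.atleast_2d(P)-c)@Rw; s=p[:,:2]/p[:,2:]
    return s*(1+k*(s**2).sum(1,keepdims=True))*f+[cx,cy]
E
python3 - <<'E'
from h import *
np.set_printoptions(precision=4,suppress=True)
for n in ['scene','top']:
    im,d=env.read_camera(n); cv2.imwrite(f'pics/{n}0.png',im); np.save(f'/tmp/{n}.npy',d)
    m,Rw,c=pose(n); print(n,c,m['fovy'],m['k1'])
    for t in ['cover','rack','surround','teacup','spice_tin','board','rice_paddle','spatula']:
        for o in env.outline_of(n,t):
            P,_=cloud(n,d,o['mask'])
            print(t,round(o['conf'],2),np.round(o['xy']),o['mask'].sum(),np.median(P,0) if len(P) else '',np.percentile(P,[2,98],0).ravel() if len(P) else '')
s=env.get_state();print(s['clock'],s['tcp_pos'],s['orientation'],s['wrist_force'])
print(env.camera_model('wrist'))
E
```

```text
pics
scene [1.0564 0.5909 0.728 ] 56.47909145038726 -0.03758572170228214
cover 0.74 [269. 172.] 477 [ 0.5503 -0.2935  0.1039] [ 0.513  -0.3677  0.0205  0.5741 -0.2408  0.1556]
cover 0.65 [331. 147.] 2104 [ 0.3459 -0.2386  0.1029] [ 0.2411 -0.2479  0.0054  0.4209 -0.1968  0.1841]
cover 0.59 [298. 128.] 1739 [ 0.3209 -0.4493  0.1042] [ 0.0519 -0.6933 -0.0025  0.3986 -0.4401  0.1843]
rack 0.91 [273. 189.] 769 [ 0.556  -0.2583  0.0144] [ 0.4852 -0.3827  0.0004  0.5962 -0.2192  0.0739]
rack 0.28 [318. 315.] 1079 [0.742  0.1961 0.0342] [0.7133 0.1689 0.0036 0.7806 0.2375 0.0613]
surround 0.57 [408. 296.] 6318 [0.5462 0.2796 0.0169] [ 0.445   0.1704 -0.      0.6501  0.3757  0.0279]
teacup 0.66 [322. 315.] 1123 [0.7421 0.1962 0.0346] [0.7125 0.1686 0.0024 0.7806 0.2375 0.0613]
spice_tin 0.85 [230. 219.] 809 [ 0.7555 -0.185   0.0627] [ 0.6968 -0.2755 -0.0007  0.7794 -0.1732  0.0908]
board 0.68 [273. 276.] 2689 [0.755  0.0157 0.0131] [ 0.6521 -0.0723  0.0009  0.847   0.1238  0.019 ]
board 0.38 [275. 192.] 749 [ 0.5561 -0.2562  0.0145] [ 0.4888 -0.378   0.0016  0.5952 -0.219   0.0743]
rice_padd
[... 986 characters left out ...]
095 ]
board 0.92 [308. 134.] 1920 [0.7442 0.0017 0.0134] [ 0.6476 -0.0741  0.0069  0.8415  0.1143  0.02  ]
rice_paddle 0.76 [293. 150.] 748 [0.7031 0.0524 0.0203] [ 0.6799 -0.0688  0.0109  0.7429  0.1098  0.0274]
spatula 0.98 [300. 127.] 638 [0.7799 0.0439 0.0225] [ 0.7437 -0.0963  0.0146  0.82    0.1015  0.0306]
0.9 [0.2583 0.5138 0.2504] [0.     0.2308 0.973  0.0001] [-0.5404 -0.2534 -0.5489]
{'fovy': 64.2380054644946, 'cx': 320.99583146293355, 'cy': 196.86652352142065, 'k1': -0.03667224087441675, 'T_tool_cam': array([[ 0.0003, -0.9556, -0.2948,  0.0743],
       [ 1.    ,  0.0005, -0.0005,  0.0004],
       [ 0.0006, -0.2948,  0.9556, -0.1232],
       [ 0.    ,  0.    ,  0.    ,  1.    ]])}
```

View pictures.

View pics/scene0.png

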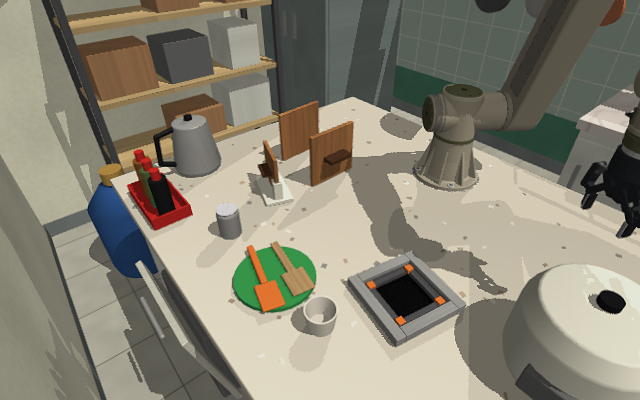

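View pics/top0.png

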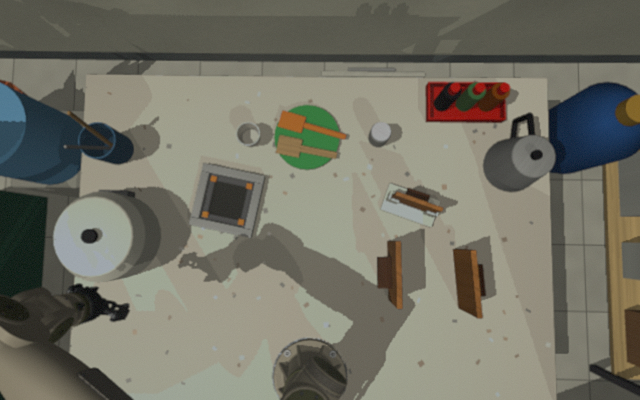

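The candidates for the cover are the rack one, top (416,198) / scene (269,172), and two free-standing panels: top (393,273) / scene (331,147), and top (469,280) / scene (298,128). Those two reach about 184 mm high and look about 180 mm across. Only the one in the rack stands in the rack at about 155 mm, with its handle facing away from the robot. The pot, kettle and bottles are clutter. I'll confirm with a crop and measure.

Run:
```python
from h import *
np.set_printoptions(precision=4,suppress=True)
im=cv2.imread('pics/scene0.png'); t=cv2.imread('pics/top0.png')
a=cv2.resize(im[110:220,220:370],(600,440)); b=cv2.resize(t[170:330,360:500],(385,440))
cv2.imwrite('pics/crop1.png',cv2.resize(np.hstack([a,b]),(795,355)))
for n in ['scene','top']:
    d=np.load(f'/tmp/{n}.npy'); P,uv=cloud(n,d)
    reg=(abs(P[:,0]-.535)<.09)&(abs(P[:,1]+.305)<.12)
    Q=P[reg]
    for lo,hi in [(.008,.02),(.065,.082),(.145,.165)]:
        q=Q[(Q[:,2]>lo)&(Q[:,2]<hi)]
        if len(q)>5:
            print(n,lo,len(q),q.mean(0),cv2.minAreaRect((q[:,:2]*1000).astype(np.float32)))
    # surround top
    S=P[(abs(P[:,0]-.54)<.13)&(abs(P[:,1]-.27)<.13)&(abs(P[:,2]-.026)<.006)]
    print('surr',len(S),S.mean(0),cv2.minAreaRect((S[:,:2]*1000).astype(np.float32)))
    for (x0,y0) in [(.33,-.24),(.31,-.45)]:
        q=P[(abs(P[:,0]-x0)<.12)&(abs(P[:,1]-y0)<.06)&(P[:,2]>.1)]; print('decoy',q.min(0),q.max(0))
```

```text
scene 0.008 513 [ 0.5474 -0.2905  0.0138] ((535.3084106445312, -305.0625305175781), (170.916259765625, 90.08588409423828), 71.00814819335938)
scene 0.065 85 [ 0.5545 -0.2594  0.0736] ((550.506591796875, -309.9986572265625), (153.45896911621094, 43.44197463989258), 79.16243743896484)
scene 0.145 106 [ 0.5366 -0.2996  0.1528] ((532.897216796875, -307.1241760253906), (144.16107177734375, 13.747817993164062), 68.9897689819336)
surr 2854 [0.5502 0.281  0.0252] ((540.840576171875, 270.68267822265625), (201.6171417236328, 201.5928497314453), 78.6617202758789)
decoy [ 0.236  -0.2554  0.1   ] [ 0.4227 -0.1942  0.1862]
decoy [ 0.2148 -0.4724  0.1   ] [ 0.4018 -0.436   0.1875]
top 0.008 807 [ 0.5217 -0.3004  0.0144] ((545.8563232421875, -307.36151123046875), (223.80654907226562, 159.16323852539062), 86.76780700683594)
top 0.065 112 [ 0.5286 -0.2981  0.0741] ((530.2093505859375, -309.8780822753906), (155.25050354003906, 26.477827072143555), 70.2688217163086)
top 0.145 224 [ 0.5306 -0.3089  0.1541] ((530.7513427734375, -309.6109924316406), (138.2611846923828, 13.498065948486328), 71.76602935791016)
surr 1784 [0.5375 0.266  0.0251] ((538.235107421875, 267.20794677734375), (202.05416870117188, 199.82945251464844), 78.5173568725586)
decoy [ 0.2361 -0.2569  0.1   ] [ 0.4179 -0.1969  0.1906]
decoy [ 0.2135 -0.5078  0.1   ] [ 0.3975 -0.4407  0.1928]
```

View pics/crop1.png

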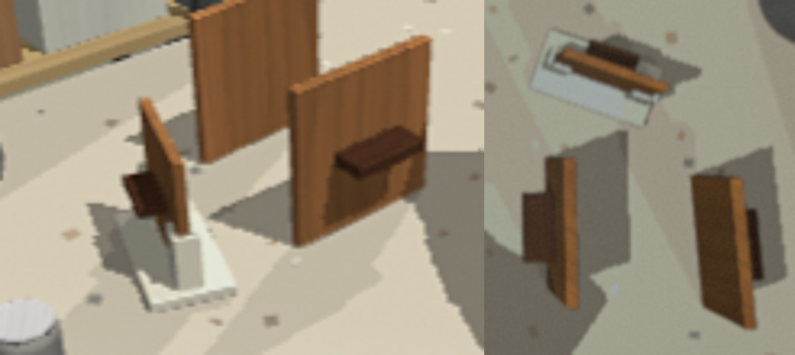

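The crop confirms it: the rack cover is the small one and its handle is on the side away from the robot. The two loose panels are about 180 mm. Next I move above the rack.

```bash
python3 -m pendant '[{"travel":[0,0,-0.8],"rot":[0,0,0],"fingers":1},{"travel":[0,0,-0.8],"rot":[0,0,0],"fingers":1}]'
for i in 1 2 3 4 5; do python3 -m pendant '[{"travel":[-0.85,-0.85,0],"rot":[0,0,0],"fingers":1},{"travel":[-0.85,-0.85,0],"rot":[0,0,0],"fingers":1},{"travel":[-0.85,-0.85,0],"rot":[0,0,0],"fingers":1}]' >/dev/null; done
python3 -m pendant '[{"travel":[-0.85,-0.85,0],"rot":[0,0,0.4],"fingers":1},{"travel":[-0.85,-0.85,0],"rot":[0,0,0.8],"fingers":1},{"travel":[-0.85,-0.85,0],"rot":[0,0,1],"fingers":1},{"travel":[-0.85,-0.85,0],"rot":[0,0,1],"fingers":1},{"travel":[-0.85,-0.85,0],"rot":[0,0,1],"fingers":1},{"travel":[-0.85,-0.85,0],"rot":[0,0,1],"fingers":1},{"travel":[-0.85,-0.85,0],"rot":[0,0,1],"fingers":1},{"travel":[-0.85,-0.85,0],"rot":[0,0,1],"fingers":1}]'
python3 -m pendant '[{"travel":[0,0,0],"rot":[0,0,0.37],"fingers":1},{"travel":[0,0,0],"rot":[0,0,0.37],"fingers":1},{"travel":[0,0,0],"rot":[0,0,0.37],"fingers":1},{"travel":[0,0,0],"rot":[0,0,0.37],"fingers":1}]'
cat > look.py <<'E'
from h import *
np.set_printoptions(precision=4,suppress=True)
def look(png=None):
    s=env.get_state(); im,d=env.read_camera('wrist')
    if png: cv2.imwrite('pics/'+png,im)
    return s,im,d
def st():
    s=env.get_state(); q=s['orientation']; Rt=R.from_quat([q[1],q[2],q[3],q[0]]).as_matrix()
    print('t',s['clock'],'tcp',s['tcp_pos'],'yangle',np.degrees(np.arctan2(Rt[1,1],Rt[0,1])),'zaxis',Rt[:,2],'q',s['joint_pos'],'F',s['wrist_force'],'gap',s['finger_gap'],s['grip_force'])
    return s,Rt
E
python3 - <<'E'
from look import *
st(); s,im,d=look('w1.png')
P,uv=cloud('wrist',d,None,s)
for lo,hi in [(.008,.02),(.145,.165)]:
    q=P[(P[:,2]>lo)&(P[:,2]<hi)&(abs(P[:,0]-.535)<.1)&(abs(P[:,1]+.305)<.12)]
    print(lo,len(q),q.mean(0),cv2.minAreaRect((q[:,:2]*1000).astype(np.float32)))
    print(np.median(q[:,2]))
E
```

```text
clock: 1.1
tcp_pos: [0.2574, 0.5125, 0.3457]
orientation: [-0.001, 0.231, 0.973, -0.002]
wrist_force: [1.1, 1.6, 1.1]
finger_gap: 0.0854
grip_force: 0.0
clock: 3.4
tcp_pos: [0.5302, -0.308, 0.3462]
orientation: [-0.0, 0.687, 0.727, 0.0]
wrist_force: [0.1, 0.3, -0.7]
finger_gap: 0.0852
grip_force: 0.0
clock: 3.8
tcp_pos: [0.5302, -0.3078, 0.3463]
orientation: [0.0, 0.813, 0.583, 0.0]
wrist_force: [-1.1, -0.2, 0.6]
finger_gap: 0.0855
grip_force: 0.0
t 3.8 tcp [ 0.5302 -0.3078  0.3463] yangle -18.70694200346426 zaxis [ 0.0001  0.0001 -1.    ] q [-0.6569  0.3926  0.3929  1.5711  0.0001  1.2403] F [-1.1228 -0.2422  0.576 ] gap 0.08546084194695755 0.0
0.008 4025 [ 0.5279 -0.2941  0.0145] ((532.8790893554688, -308.2611083984375), (167.78433227539062, 88.77899932861328), 70.90015411376953)
0.014524263983387242
0.145 1480 [ 0.5336 -0.3055  0.1544] ((532.618408203125, -308.6389465332031), (137.71209716796875, 11.148832321166992), 71.10070037841797)
0.15442368570868212
```

View pics/w1.png

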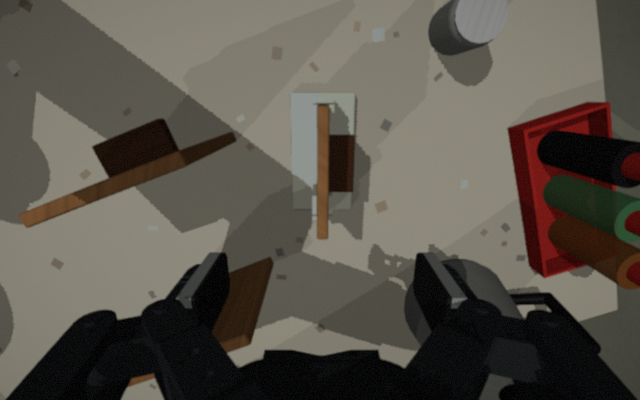

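```bash
python3 -m pendant '[{"travel":[0,0.02,0.4],"rot":[0,0,0.005],"fingers":1},{"travel":[0,0.02,0.8],"rot":[0,0,0.005],"fingers":1},{"travel":[0,0.02,0.9],"rot":[0,0,0.005],"fingers":1}]' 60
python3 -m pendant '[{"travel":[0,0,0.3],"rot":[0,0,0],"fingers":1},{"travel":[0,0,0.6],"rot":[0,0,0],"fingers":1},{"travel":[0,0,0.86],"rot":[0,0,0],"fingers":1},{"travel":[0,0,0.86],"rot":[0,0,0],"fingers":1}]'
python3 -m pendant '[{"travel":[0,0,0],"rot":[0,0,0],"fingers":-1},{"travel":[0,0,0],"rot":[0,0,0],"fingers":-1},{"travel":[0,0,0],"rot":[0,0,0],"fingers":-1},{"travel":[0,0,0],"rot":[0,0,0],"fingers":-1},{"travel":[0,0,0],"rot":[0,0,0],"fingers":-1},{"travel":[0,0,0],"rot":[0,0,0],"fingers":-1},{"travel":[0,0,0],"rot":[0,0,0],"fingers":-1},{"travel":[0,0,0],"rot":[0,0,0],"fingers":-1}]'
python3 -c "
from look import *;st()"
```

```text
clock: 4.15
tcp_pos: [0.5297, -0.3064, 0.2323]
orientation: [-0.005, 0.814, 0.581, -0.001]
wrist_force: [-0.9, 0.8, -0.8]
finger_gap: 0.0852
grip_force: 0.0
clock: 4.55
tcp_pos: [0.5307, -0.3073, 0.132]
orientation: [-0.003, 0.814, 0.58, -0.001]
wrist_force: [-0.1, 0.1, -0.8]
finger_gap: 0.0853
grip_force: 0.0
clock: 5.35
tcp_pos: [0.5328, -0.3089, 0.1362]
orientation: [0.001, 0.815, 0.579, 0.0]
wrist_force: [-1.8, 0.6, 6.6]
finger_gap: 0.0115
grip_force: 59.6
t 5.35 tcp [ 0.5328 -0.3089  0.1362] yangle -19.183389059524945 zaxis [ 0.0012 -0.0009 -1.    ] q [-0.6557  0.4436 -0.0463  1.0794 -0.      1.2499] F [-1.7875  0.5583  6.6179] gap 0.011463617275857896 59.55852448940277
```

```bash
python3 -m pendant '[{"travel":[0,0,-0.1],"rot":[0,0,0],"fingers":-1},{"travel":[0,0,-0.3],"rot":[0,0,0],"fingers":-1},{"travel":[0,0,-0.5],"rot":[0,0,0],"fingers":-1},{"travel":[0,0,-0.7],"rot":[0,0,0],"fingers":-1},{"travel":[0,0,-0.9],"rot":[0,0,0],"fingers":-1},{"travel":[0,0,-0.9],"rot":[0,0,0],"fingers":-1}]'
python3 -m pendant '[{"travel":[0,0,-0.3],"rot":[0,0,0],"fingers":-1},{"travel":[0,0,-0.6],"rot":[0,0,0],"fingers":-1},{"travel":[0,0,-0.75],"rot":[0,0,0],"fingers":-1}]'
for i in 1 2 3; do python3 -m pendant '[{"travel":[0.3,-0.2,0],"rot":[0,0,0],"fingers":-1},{"travel":[0.6,-0.38,0],"rot":[0,0,0],"fingers":-1},{"travel":[0.675,-0.42,0],"rot":[0,0,0],"fingers":-1}]' >/dev/null; done
python3 -m pendant '[{"travel":[0,0,0],"rot":[0,0,-0.12],"fingers":-1},{"travel":[0,0,0],"rot":[0,0,-0.12],"fingers":-1},{"travel":[0,0,0],"rot":[0,0,-0.12],"fingers":-1}]'
python3 -c "
from look import *;st()"
```

```text
clock: 5.95
tcp_pos: [0.5338, -0.3096, 0.2468]
orientation: [0.003, 0.815, 0.579, 0.001]
wrist_force: [0.8, -0.5, -2.3]
finger_gap: 0.0113
grip_force: 59.1
clock: 6.25
tcp_pos: [0.5327, -0.3088, 0.3347]
orientation: [0.001, 0.815, 0.579, 0.0]
wrist_force: [0.5, -0.9, -3.0]
finger_gap: 0.0111
grip_force: 59.5
clock: 7.45
tcp_pos: [0.4698, -0.03, 0.3325]
orientation: [-0.0, 0.778, 0.628, -0.0]
wrist_force: [-0.0, 0.8, -3.1]
finger_gap: 0.0116
grip_force: 60.7
t 7.45 tcp [ 0.4698 -0.03    0.3325] yangle -12.168993086735147 zaxis [-0.0007 -0.0001 -1.    ] q [-0.2345  0.0984 -0.0245  1.4485 -0.0002  1.5487] F [-0.02    0.7598 -3.1169] gap 0.011578797995902885 60.72141408920288
```

```bash
python3 -m pendant '[{"travel":[0,0,0],"rot":[-0.14,0,0],"fingers":-1},{"travel":[0,0,0],"rot":[-0.28,0,0],"fingers":-1},{"travel":[0,0,0],"rot":[-0.42,0,0],"fingers":-1},{"travel":[0,0,0],"rot":[-0.56,0,0],"fingers":-1},{"travel":[0,0,0],"rot":[-0.7,0,0],"fingers":-1},{"travel":[0,0,0],"rot":[-0.84,0,0],"fingers":-1},{"travel":[0,0,0],"rot":[-0.98,0,0],"fingers":-1},{"travel":[0,0,0],"rot":[-1,0,0],"fingers":-1},{"travel":[0,0,0],"rot":[-1,0,0],"fingers":-1}]'
python3 -c "
from look import *;s,Rt=st()
im,d=env.read_camera('scene');cv2.imwrite('pics/s2.png',im)"
```

```text
clock: 8.35
tcp_pos: [0.4696, -0.0303, 0.3348]
orientation: [0.39, 0.673, 0.543, 0.316]
wrist_force: [-0.3, -0.3, -2.6]
finger_gap: 0.011
grip_force: 65.0
t 8.35 tcp [ 0.4696 -0.0303  0.3348] yangle -12.256548571475259 zaxis [ 0.8484 -0.1817 -0.4971] q [-0.2622 -0.6229 -1.0267  0.117   0.0444  1.5468] F [-0.2693 -0.3452 -2.5548] gap 0.010969490963798343 65.04502773284912
```

View pics/s2.png

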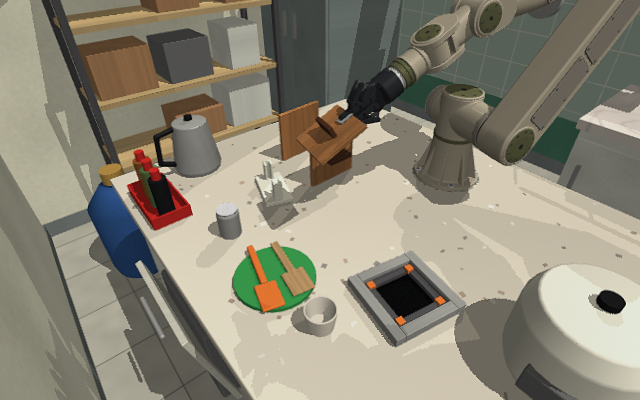

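```bash
cat > kin.py <<'E'
import numpy as np
from scipy.optimize import least_squares
D=[([.965,.313,.046,1.304],[.2583,.5138,.2504]),([-.6569,.3926,.3929,1.5711],[.5302,-.3078,.3463]),([-.6557,.4436,-.0463,1.0794],[.5328,-.3089,.1362]),([-.2345,.0984,-.0245,1.4485],[.4698,-.03,.3325]),([-.2622,-.6229,-1.0267,.117],[.4696,-.0303,.3348])]
def fk(x,q2,q3,q4):
    a,h,A,B,C,Dd,E=x; f=q2-q3; p=f+q4
    return np.array([a+A*np.sin(q2)+B*np.cos(q2)+C*np.cos(f)+Dd*np.sin(f)+E*np.cos(p), h+A*np.cos(q2)-B*np.sin(q2)-C*np.sin(f)+Dd*np.cos(f)-E*np.sin(p)])
def res(x):
    o=[]
    for q,t in D:
        r=t[0]*np.cos(q[0])+t[1]*np.sin(q[0]); o+=list(fk(x,*q[1:])-[r,t[2]])
    return np.array(o+[.02*x[0],0.02*x[3],.02*x[5]])
s=least_squares(res,[0,.2,.4,0,.35,0,.25]); X=s.x
def ik(r,z,p):
    g=lambda q:np.r_[fk(X,q[0],q[1],p-q[0]+q[1])-[r,z]]
    k=least_squares(g,[0,0],bounds=([-.86,-1.03],[1.69,1.26])); return k.x,p-k.x[0]+k.x[1],np.abs(k.fun).max()
if __name__=='__main__':
    np.set_printoptions(precision=4,suppress=True)
    print(X,abs(s.fun).max())
    for a in (20,25,30,35):
        for r in (.43,.47,.5,.53): print(a,r,*ik(r,.125*np.sin(np.radians(a))+.005,np.radians(a)))
E
python3 kin.py
```

```text
[-0.0001  0.233   0.5185  0.0002  0.4095  0.0555  0.4214] 0.001110447557936639
20 0.43 [ 1.5261 -1.03  ] -2.2070398447397173 0.20848090963124338
20 0.47 [ 1.1549 -1.03  ] -1.8358742346669847 0.2096894718400235
20 0.5 [ 1.0247 -1.03  ] -1.7056459396851613 0.1977226636902769
20 0.53 [ 0.9461 -1.03  ] -1.627082849963557 0.17614509349744778
25 0.43 [ 0.5882 -1.03  ] -1.1818803496635029 0.2757349362174018
25 0.47 [ 0.6156 -1.03  ] -1.209309295289833 0.23615122182641635
25 0.5 [ 0.6241 -1.03  ] -1.2177229373860636 0.2062300157097664
25 0.53 [ 0.6291 -1.03  ] -1.2227368483248047 0.17626604929097045
30 0.43 [ 0.0425 -1.03  ] -0.5489328893697111 0.20152800555728229
30 0.47 [ 0.2429 -1.03  ] -0.7493407711846405 0.19299955462726714
30 0.5 [ 0.3261 -1.03  ] -0.832514040996065 0.17261188024756713
30 0.53 [ 0.3817 -1.03  ] -0.8881001185059909 0.14785302183142757
35 0.43 [-0.1393 -1.03  ] -0.279856695043329 0.1447028683428607
35 0.47 [ 0.0492 -1.03  ] -0.4683408486043983 0.14300415860675142
35 0.5 [ 0.145 -1.03 ] -0.5641673846977047 0.12929635562614838
35 0.53 [ 0.2162 -1.03  ] -0.6353201735188323 0.10971365187669768
```

```bash
cat > go.py <<'E'
from look import *
def go(pos,Rn):
    s=env.get_state(); q=s['orientation']; Rt=R.from_quat([q[1],q[2],q[3],q[0]]).as_matrix()
    print('travel',Rt.T@(np.array(pos)-s['tcp_pos'])/.12,'rot',R.from_matrix(Rt.T@Rn).as_rotvec()/np.radians(60))
def tilt(psi,a): # tool z heading psi, a below horizontal, tool y = up-ish (handle side)
    psi,a=np.radians([psi,a]); z=np.array([np.cos(a)*np.cos(psi),np.cos(a)*np.sin(psi),-np.sin(a)]); x=np.array([-np.sin(psi),np.cos(psi),0]); return np.c_[x,np.cross(z,x),z]
def down(ang): # tool y angle
    b=np.radians(ang); y=np.array([np.cos(b),np.sin(b),0]); z=np.array([0,0,-1.]); return np.c_[np.cross(y,z),y,z]
E
python3 -c "
from go import *
s,Rt=st(); print(Rt, tilt(-12,30)); go([.50,.016,.30],tilt(-66,18))"
```

```text
t 8.4 tcp [ 0.4689 -0.03    0.3323] yangle -12.231557548204522 zaxis [ 0.8459 -0.1809 -0.5017] q [-0.262  -0.6213 -1.0276  0.1199  0.0444  1.5464] F [ 0.0074  0.8036 -5.3826] gap 0.01124982274032995 64.86341714859009
[[ 0.2098  0.4904  0.8459]
 [ 0.9777 -0.1063 -0.1809]
 [ 0.0012  0.865  -0.5017]] [[ 0.2079  0.4891  0.8471]
 [ 0.9781 -0.104  -0.1801]
 [ 0.      0.866  -0.5   ]]
travel [ 0.4289 -0.1466  0.2853] rot [-0.1873 -0.822   0.3658]
```

```bash
python3 -m pendant '[{"travel":[0.1,-0.02,0],"rot":[-0.02,-0.1,0.04],"fingers":-1},{"travel":[0.2,-0.04,0.05],"rot":[-0.04,-0.2,0.09],"fingers":-1},{"travel":[0.3,-0.07,0.1],"rot":[-0.07,-0.31,0.14],"fingers":-1},{"travel":[0.43,-0.1,0.15],"rot":[-0.1,-0.42,0.19],"fingers":-1},{"travel":[0.43,-0.13,0.2],"rot":[-0.12,-0.53,0.24],"fingers":-1},{"travel":[0.43,-0.147,0.285],"rot":[-0.14,-0.63,0.28],"fingers":-1},{"travel":[0.43,-0.147,0.285],"rot":[-0.17,-0.73,0.32],"fingers":-1},{"travel":[0.43,-0.147,0.285],"rot":[-0.187,-0.822,0.366],"fingers":-1},{"travel":[0.43,-0.147,0.285],"rot":[-0.187,-0.822,0.366],"fingers":-1},{"travel":[0.43,-0.147,0.285],"rot":[-0.187,-0.822,0.366],"fingers":-1}]'
python3 -c "
from go import *
s,Rt=st(); go([.50,.016,.30],tilt(-66,18))"
```

```text
clock: 9.4
tcp_pos: [0.5017, 0.0171, 0.2978]
orientation: [0.576, 0.791, 0.172, 0.119]
wrist_force: [0.3, 1.0, -2.5]
finger_gap: 0.0113
grip_force: 65.1
t 9.4 tcp [0.5017 0.0171 0.2978] yangle -64.02805933458546 zaxis [ 0.3854 -0.8695 -0.3089] q [ 0.4167  0.2175 -0.4625  0.8891 -1.2567  3.1287] F [ 0.3133  0.9568 -2.5399] gap 0.011275669815449035 65.11783719062805
travel [-0.0165  0.0178 -0.0032] rot [0.0001 0.0015 0.0102]
```

```bash
python3 -c "
from go import *
Rn=tilt(-60,18); go([.50,.016,.2],Rn); print(Rn.T@[0,0,-.1]/.12, Rn.T@[0,0,-.04]/.12)"
```

```text
travel [-0.0077 -0.7747  0.2543] rot [-0.0005  0.0966 -0.0207]
[ 0.     -0.7925  0.2575] [ 0.    -0.317  0.103]
```

```bash
python3 -m pendant '[{"travel":[0,-0.2,0.07],"rot":[0,0.05,-0.01],"fingers":-1},{"travel":[-0.008,-0.5,0.16],"rot":[0,0.097,-0.02],"fingers":-1},{"travel":[-0.008,-0.775,0.254],"rot":[0,0.097,-0.02],"fingers":-1},{"travel":[-0.008,-0.775,0.254],"rot":[0,0.097,-0.02],"fingers":-1}]'
python3 -m pendant '[{"travel":[0,-0.3,0.1],"rot":[0,0,0],"fingers":-1},{"travel":[0,-0.6,0.2],"rot":[0,0,0],"fingers":-1},{"travel":[0,-0.7925,0.257],"rot":[0,0,0],"fingers":-1},{"travel":[0,-0.7925,0.257],"rot":[0,0,0],"fingers":-1}]'
python3 -c "
from go import *
s,Rt=st(); go([.50,.016,.0445],tilt(-60,18))
im,d=env.read_camera('scene');cv2.imwrite('pics/s3.png',im[60:330,200:560])
P,uv=cloud('scene',d,(d>0)); 
"
```

```text
clock: 9.8
tcp_pos: [0.4954, 0.0139, 0.1968]
orientation: [0.567, 0.782, 0.208, 0.154]
wrist_force: [-2.0, -0.6, -3.1]
finger_gap: 0.0114
grip_force: 65.1
clock: 10.2
tcp_pos: [0.5006, 0.0159, 0.1012]
orientation: [0.567, 0.782, 0.207, 0.155]
wrist_force: [-0.4, -1.1, -2.4]
finger_gap: 0.0111
grip_force: 65.1
t 10.2 tcp [0.5006 0.0159 0.1012] yangle -61.42286865892803 zaxis [ 0.4776 -0.8229 -0.3079] q [ 0.4119  0.4495 -0.8513 -0.0679 -1.2384  2.794 ] F [-0.4429 -1.0665 -2.4186] gap 0.011128682309542755 65.11999011039734
travel [-0.0076 -0.4507  0.1428] rot [ 0.0011 -0.002  -0.0073]
```

View pics/s3.png

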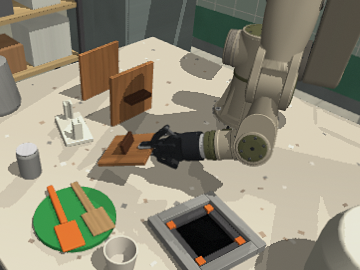

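```bash
python3 -m pendant '[{"travel":[0,-0.2,0.06],"rot":[0,0,-0.007],"fingers":-1},{"travel":[0,-0.4,0.127],"rot":[0,0,-0.007],"fingers":-1},{"travel":[0,-0.42,0.133],"rot":[0,0,-0.007],"fingers":-1},{"travel":[0,-0.44,0.14],"rot":[0,0,-0.007],"fingers":-1},{"travel":[0,-0.455,0.144],"rot":[0,0,-0.007],"fingers":-1},{"travel":[0,-0.455,0.144],"rot":[0,0,-0.007],"fingers":-1}]'
python3 -c "
from go import *
st()"
```

```text
clock: 10.85
tcp_pos: [0.5024, 0.0173, 0.047]
orientation: [0.568, 0.781, 0.208, 0.156]
wrist_force: [-0.7, -0.2, -3.2]
finger_gap: 0.0114
grip_force: 65.1
t 10.85 tcp [0.5024 0.0173 0.047 ] yangle -61.21170308671377 zaxis [ 0.4802 -0.822  -0.3061] q [ 0.4133  0.5844 -0.8698 -0.227  -1.2396  2.7879] F [-0.7025 -0.1788 -3.1601] gap 0.011444206067177437 65.12670636177063
```

```bash
python3 -m pendant '[{"travel":[0,-0.015,0.005],"rot":[0,0,0],"fingers":-1},{"travel":[0,-0.03,0.01],"rot":[0,0,0],"fingers":-1},{"travel":[0,-0.03,0.01],"rot":[0,0,0],"fingers":-1}]'
python3 -m pendant '[{"travel":[0,0,0],"rot":[0,0,0],"fingers":-0.5},{"travel":[0,0,0],"rot":[0,0,0],"fingers":-0.45},{"travel":[0,0,0],"rot":[0,0,0],"fingers":-0.45},{"travel":[0,0,0],"rot":[0,0,0],"fingers":-0.45}]'
python3 -m pendant '[{"travel":[0,0,-0.1],"rot":[0,0,0],"fingers":-0.45},{"travel":[0,0,-0.2],"rot":[0,0,0],"fingers":-0.45},{"travel":[0,0,-0.3],"rot":[0,0,0],"fingers":-0.45},{"travel":[0,0,-0.5],"rot":[0,0,0],"fingers":-0.45},{"travel":[0,0,-0.7],"rot":[0,0,0],"fingers":-0.45},{"travel":[0,0,-0.9],"rot":[0,0,0],"fingers":-0.45},{"travel":[0,0,-0.9],"rot":[0,0,0],"fingers":-0.45}]'
python3 -c "
from go import *
st()
im,d=env.read_camera('scene');cv2.imwrite('pics/s4.png',im[60:330,200:560]);np.save('/tmp/s4.npy',d)
for o in env.outline_of('scene','cover'):
    P,_=cloud('scene',d,o['mask']); print(o['xy'],o['conf'],np.median(P,0),np.percentile(P,[2,98],0))
"
```

```text
clock: 11.15
tcp_pos: [0.5021, 0.0171, 0.0427]
orientation: [0.569, 0.78, 0.208, 0.156]
wrist_force: [0.6, 2.7, 1.2]
finger_gap: 0.0111
grip_force: 65.5
clock: 11.55
tcp_pos: [0.5016, 0.0169, 0.0417]
orientation: [0.568, 0.781, 0.209, 0.155]
wrist_force: [0.1, 0.1, -1.8]
finger_gap: 0.0235
grip_force: 0.7
clock: 12.25
tcp_pos: [0.4683, 0.0775, 0.0759]
orientation: [0.561, 0.779, 0.225, 0.168]
wrist_force: [0.4, -0.1, 1.0]
finger_gap: 0.0233
grip_force: 0.0
t 12.25 tcp [0.4683 0.0775 0.0759] yangle -59.01119661723923 zaxis [ 0.514  -0.7981 -0.3143] q [ 0.5689  0.5299 -0.7467  0.2844 -1.2511  3.1412] F [ 0.382  -0.0961  0.9951] gap 0.023331663388853372 0.0
[330.7, 148.3] 0.91 [ 0.3441 -0.2386  0.1032] [[ 0.2406 -0.2491  0.0053]
 [ 0.4208 -0.197   0.1844]]
[329.6, 234.3] 0.87 [ 0.5365 -0.0099  0.0111] [[ 0.4498 -0.0949  0.0008]
 [ 0.6089  0.0635  0.0431]]
[297.1, 130.7] 0.7 [ 0.3222 -0.4487  0.1064] [[ 0.2232 -0.4593  0.0066]
 [ 0.3988 -0.4402  0.1842]]
[405.1, 296.7] 0.38 [0.5453 0.2797 0.0169] [[ 0.444   0.1701 -0.    ]
 [ 0.6497  0.3767  0.0278]]
```

View pics/s4.png

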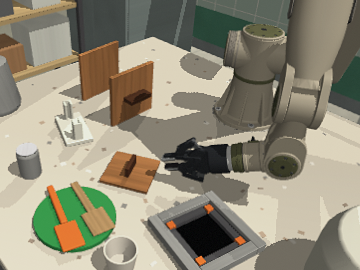

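Cover lies flat with handle up at (crop 130,172). Now straighten the tool above it.

```bash
python3 -m pendant '[{"travel":[0,0.3,-0.1],"rot":[0.05,0,0],"fingers":1},{"travel":[0,0.6,-0.2],"rot":[0.18,0,0],"fingers":1},{"travel":[0,0.95,-0.31],"rot":[0.3,0,0],"fingers":1},{"travel":[0,0.95,-0.31],"rot":[0.44,0,0],"fingers":1},{"travel":[0,0.95,-0.31],"rot":[0.58,0,0],"fingers":1},{"travel":[0,0.95,-0.31],"rot":[0.72,0,0],"fingers":1},{"travel":[0,0.95,-0.31],"rot":[0.86,0,0],"fingers":1},{"travel":[0,0.95,-0.31],"rot":[0.95,0,0],"fingers":1},{"travel":[0,0.95,-0.31],"rot":[0.95,0,0],"fingers":1}]'
python3 -c "
from go import *
st(); go([.48,-.0,.27],down(-60))
d=np.load('/tmp/s4.npy');P,uv=cloud('scene',d)
q=P[(P[:,2]>.008)&(P[:,2]<.016)&(abs(P[:,0]-.53)<.1)&(P[:,1]>-.12)&(P[:,1]<.09)]
print(len(q),cv2.minAreaRect((q[:,:2]*1000).astype(np.float32)))
q=P[(P[:,2]>.038)&(P[:,2]<.05)&(abs(P[:,0]-.53)<.05)&(abs(P[:,1]+.02)<.05)]
print(len(q),q[:,2].mean(),cv2.minAreaRect((q[:,:2]*1000).astype(np.float32)))
"
```

```text
clock: 13.25
tcp_pos: [0.4699, 0.0737, 0.1956]
orientation: [0.122, 0.953, 0.275, 0.039]
wrist_force: [0.8, 0.5, 0.9]
finger_gap: 0.0856
grip_force: 0.0
t 13.25 tcp [0.4699 0.0737 0.1956] yangle -57.893893289424625 zaxis [ 0.1416 -0.211  -0.9672] q [ 0.1214  0.075  -0.4138  0.9637 -0.2286  2.688 ] F [0.7662 0.4642 0.8668] gap 0.08560065921782739 0.0
travel [-0.2519  0.704  -0.4584] rot [ 0.2451 -0.0119  0.0359]
1424 ((526.4951782226562, -20.442970275878906), (143.6910858154297, 140.62290954589844), 29.974767684936523)
73 0.04282767066011066 ((525.9058227539062, -20.713340759277344), (69.45298767089844, 12.127915382385254), 30.38228988647461)
```

```bash
python3 -m pendant '[{"travel":[-0.1,0.3,-0.2],"rot":[0.12,0,0.02],"fingers":1},{"travel":[-0.2,0.6,-0.4],"rot":[0.245,-0.012,0.036],"fingers":1},{"travel":[-0.25,0.7,-0.46],"rot":[0.245,-0.012,0.036],"fingers":1},{"travel":[-0.25,0.7,-0.46],"rot":[0.245,-0.012,0.036],"fingers":1}]' >/dev/null
cat > m2.py <<'E'
from go import *
def cover(n,d,s,zf=.012,zh=.044,c=(.526,-.02),w=.09):
    P,uv=cloud(n,d,None,s)
    near=np.hypot(P[:,0]-c[0],P[:,1]-c[1])<w*1.3
    for z in (zf,zh):
        q=P[near&(abs(P[:,2]-z)<.005)]
        if len(q)>20: print(n,z,len(q),np.median(q[:,2]),cv2.minAreaRect((q[:,:2]*1000).astype(np.float32)))
E
python3 -c "
from m2 import *
st(); go([.526,-.0205,.25],down(-59.8))
s,im,d=look('w2.png'); cover('wrist',d,s)
"
```

```text
t 13.65 tcp [0.4799 0.0007 0.2697] yangle -59.935536442214776 zaxis [-0.0001 -0.0036 -1.    ] q [-0.164   0.1233 -0.1484  1.2986 -0.0036  2.4529] F [ 0.8342  0.7935 -0.8973] gap 0.08514536012246125 0.0
travel [0.2444 0.3445 0.1648] rot [ 0.0029  0.0018 -0.0023]
wrist 0.012 12860 0.011585116438888876 ((524.9561157226562, -21.754837036132812), (139.6829376220703, 139.91307067871094), 30.245189666748047)
wrist 0.044 702 0.043358238755668355 ((525.0007934570312, -20.724285125732422), (67.8994369506836, 12.374897003173828), 30.44411849975586)
```

```bash
python3 -m pendant '[{"travel":[0.23,0.34,0.1],"rot":[0.003,0.002,-0.004],"fingers":1},{"travel":[0.235,0.345,0.5],"rot":[0.003,0.002,-0.004],"fingers":1},{"travel":[0.235,0.345,0.9],"rot":[0.003,0.002,-0.004],"fingers":1},{"travel":[0.235,0.345,0.95],"rot":[0.003,0.002,-0.004],"fingers":1},{"travel":[0.235,0.345,0.95],"rot":[0.003,0.002,-0.004],"fingers":1}]' 80
python3 -c "
from go import *
st(); go([.525,-.021,.036],down(-59.7))"
```

```text
clock: 14.2
tcp_pos: [0.5211, -0.0167, 0.1534]
orientation: [-0.003, 0.964, 0.265, -0.003]
wrist_force: [-0.6, -0.0, -0.6]
finger_gap: 0.0853
grip_force: 0.0
t 14.2 tcp [ 0.5211 -0.0167  0.1534] yangle -59.319526384798934 zaxis [-0.0076  0.0034 -1.    ] q [-0.1871  0.2669 -0.2611  1.051   0.002   2.4189] F [-0.5592 -0.0348 -0.5885] gap 0.08527183059188795 0.0
travel [0.0146 0.0544 0.978 ] rot [-0.0065  0.0046  0.0064]
```

```bash
python3 -m pendant '[{"travel":[0,0,0.3],"rot":[0,0,0],"fingers":1},{"travel":[0,0,0.6],"rot":[0,0,0],"fingers":1},{"travel":[0,0,0.8],"rot":[0,0,0],"fingers":1},{"travel":[0,0,0.95],"rot":[0,0,0],"fingers":1},{"travel":[0,0,0.95],"rot":[0,0,0],"fingers":1}]' 80
python3 -c "
from go import *
st(); go([.525,-.021,.036],down(-59.7))"
```

```text
clock: 14.7
tcp_pos: [0.5232, -0.0175, 0.0415]
orientation: [-0.002, 0.965, 0.264, -0.001]
wrist_force: [0.0, 0.5, -0.1]
finger_gap: 0.0854
grip_force: 0.0
t 14.7 tcp [ 0.5232 -0.0175  0.0415] yangle -59.387874575450695 zaxis [-0.0027  0.0027 -1.    ] q [-0.188   0.3773 -0.4134  0.7832  0.0022  2.4193] F [ 0.0472  0.4795 -0.0647] gap 0.0854011007329319 0.0
travel [-0.0019  0.0329  0.046 ] rot [-0.0035  0.0009  0.0052]
```

```bash
python3 -m pendant '[{"travel":[0,0.03,0.045],"rot":[-0.0035,0,0.005],"fingers":1},{"travel":[0,0.03,0.045],"rot":[-0.0035,0,0.005],"fingers":1},{"travel":[0,0.03,0.045],"rot":[-0.0035,0,0.005],"fingers":-1},{"travel":[0,0.03,0.045],"rot":[-0.0035,0,0.005],"fingers":-1},{"travel":[0,0.03,0.045],"rot":[-0.0035,0,0.005],"fingers":-1},{"travel":[0,0.03,0.045],"rot":[-0.0035,0,0.005],"fingers":-1},{"travel":[0,0.03,0.045],"rot":[-0.0035,0,0.005],"fingers":-1},{"travel":[0,0.03,0.045],"rot":[-0.0035,0,0.005],"fingers":-1},{"travel":[0,0.03,0.045],"rot":[-0.0035,0,0.005],"fingers":-1},{"travel":[0,0.03,0.045],"rot":[-0.0035,0,0.005],"fingers":-1}]' 80
python3 -m pendant '[{"travel":[0,0,-0.1],"rot":[0,0,0],"fingers":-1},{"travel":[0,0,-0.4],"rot":[0,0,0],"fingers":-1},{"travel":[0,0,-0.7],"rot":[0,0,0],"fingers":-1},{"travel":[0,0,-0.9],"rot":[0,0,0],"fingers":-1},{"travel":[0,0,-0.9],"rot":[0,0,0],"fingers":-1},{"travel":[0,0,-0.9],"rot":[0,0,0],"fingers":-1}]'
python3 -c "
from go import *
st(); go([.54,.269,.144],down(-11.4))
# surround opening from both views
im,d=env.read_camera('top')
for n,d in (('scene',np.load('/tmp/s4.npy')),('top',d),('top0',np.load('/tmp/top.npy')),('scene0',np.load('/tmp/scene.npy'))):
    P,_=cloud(n.strip('0'),d)
    q=P[(np.hypot(P[:,0]-.54,P[:,1]-.269)<.15)&(abs(P[:,2]-.026)<.005)]
    print(n,len(q),cv2.minAreaRect((q[:,:2]*1000).astype(np.float32)))
"
```

```text
clock: 15.7
tcp_pos: [0.5252, -0.0213, 0.0362]
orientation: [0.0, 0.965, 0.261, -0.0]
wrist_force: [-1.1, -0.0, 5.2]
finger_gap: 0.0106
grip_force: 79.6
clock: 16.3
tcp_pos: [0.525, -0.0213, 0.1437]
orientation: [0.0, 0.965, 0.261, -0.0]
wrist_force: [-0.0, -0.0, -4.5]
finger_gap: 0.0106
grip_force: 78.8
t 16.3 tcp [ 0.525  -0.0213  0.1437] yangle -59.75150415590014 zaxis [-0.0003 -0.0002 -1.    ] q [-0.1933  0.276  -0.2742  1.0208 -0.0002  2.4204] F [-0.0288 -0.0129 -4.5313] gap 0.010592460559234613 78.81091117858887
travel [ 1.3264 -2.027  -0.0033] rot [-0.0001  0.0003 -0.8059]
scene 2750 ((539.5880126953125, 270.04931640625), (202.1723175048828, 203.53915405273438), 78.884765625)
top 1667 ((538.384521484375, 267.84796142578125), (201.8254852294922, 199.70278930664062), 78.56439971923828)
top0 1654 ((538.3042602539062, 267.5242919921875), (201.4946746826172, 199.76504516601562), 78.54559326171875)
scene0 2776 ((540.6818237304688, 270.3902893066406), (202.06185913085938, 200.8829345703125), 79.01532745361328)
```

```bash
for i in 1 2; do python3 -m pendant '[{"travel":[0.2,-0.3,0],"rot":[0,0,0],"fingers":-1},{"travel":[0.4,-0.6,0],"rot":[0,0,0],"fingers":-1},{"travel":[0.44,-0.67,0],"rot":[0,0,0],"fingers":-1}]' >/dev/null; done
python3 -m pendant '[{"travel":[0.2,-0.3,0],"rot":[0,0,-0.12],"fingers":-1},{"travel":[0.35,-0.5,0],"rot":[0,0,-0.25],"fingers":-1},{"travel":[0.44,-0.68,0],"rot":[0,0,-0.38],"fingers":-1},{"travel":[0.44,-0.68,0],"rot":[0,0,-0.52],"fingers":-1},{"travel":[0.44,-0.68,0],"rot":[0,0,-0.66],"fingers":-1},{"travel":[0.44,-0.68,0],"rot":[0,0,-0.807],"fingers":-1},{"travel":[0.44,-0.68,0],"rot":[0,0,-0.807],"fingers":-1},{"travel":[0.44,-0.68,0],"rot":[0,0,-0.807],"fingers":-1}]' >/dev/null
python3 -c "
from go import *
st(); go([.5396,.2691,.08],down(-11.3))
"
```

```text
t 17.75 tcp [0.5393 0.2671 0.1425] yangle -11.554246434117687 zaxis [-0.0026 -0.0011 -1.    ] q [ 0.3266  0.417  -0.0714  1.0852 -0.0002  2.0991] F [ 0.3524 -0.2891 -2.7417] gap 0.010647967802353145 79.28626298904419
travel [0.0177 0.0001 0.5209] rot [-0.0023  0.0016 -0.0042]
```

```bash
python3 -m pendant '[{"travel":[0.015,0,0.25],"rot":[0,0,-0.004],"fingers":-1},{"travel":[0.017,0,0.5],"rot":[0,0,-0.004],"fingers":-1},{"travel":[0.017,0,0.52],"rot":[0,0,-0.004],"fingers":-1},{"travel":[0.017,0,0.52],"rot":[0,0,-0.004],"fingers":-1},{"travel":[0.017,0,0.52],"rot":[0,0,-0.004],"fingers":-1}]' >/dev/null
python3 - <<'E'
from go import *
s,Rt=st(); go([.5396,.2691,.05],down(-11.3))
s,im,d=look('w3.png')
P,uv=cloud('wrist',d,None,s)
L=(P-s['tcp_pos'])@Rt  # tool axes
for nm,lo,hi in (('rim',.022,.030),('plate',.048,.062),('ledge/clip',.010,.0215)):
    q=L[(P[:,2]>lo)&(P[:,2]<hi)&(abs(L[:,0])<.12)&(abs(L[:,1])<.12)]
    print(nm,len(q),np.percentile(q,[.5,99.5],0)[:,:2].ravel() if len(q) else '', s['tcp_pos'][2]-np.median(q[:,2]) if len(q) else '')
for n in ('top','scene'):
    im,d=env.read_camera(n); P,uv=cloud(n,d)
    L=(P-s['tcp_pos'])@Rt
    for nm,lo,hi in (('rim',.022,.030),('plate',.05,.062)):
        k=(P[:,2]>lo)&(P[:,2]<hi)&(abs(L[:,0])<.13)&(abs(L[:,1])<.13); print(n,nm,k.sum(),cv2.minAreaRect((P[k,:2]*1000).astype(np.float32)))
    if n=='scene': cv2.imwrite('pics/s5.png',cv2.resize(im[200:360,320:500],(720,640))[:600])
E
```

```text
t 18.25 tcp [0.5412 0.27   0.0828] yangle -11.153980256252046 zaxis [ 0.0014  0.0004 -1.    ] q [ 0.3301  0.466  -0.152   0.9514 -0.0001  2.0956] F [ 0.2735 -0.099  -2.7128] gap 0.010633660217451591 79.14939880371094
travel [-0.0102 -0.0123  0.2731] rot [ 0.0012 -0.0006  0.0024]
rim 28925 [-0.0603 -0.1005  0.0987  0.0975] 0.025566898267017524
plate 44791 [-0.0581 -0.0677  0.0688  0.0694] 0.05819141574955449
ledge/clip 2354 [ 0.0678 -0.0754  0.0727  0.0726] 0.013674747252102548
top rim 942 ((537.7902221679688, 265.5642395019531), (198.12232971191406, 199.69227600097656), 78.67951202392578)
top plate 1022 ((539.9013061523438, 262.13623046875), (131.34165954589844, 140.2194366455078), 79.22632598876953)
scene rim 1902 ((540.0771484375, 269.886962890625), (201.8230438232422, 203.10743713378906), 78.94618225097656)
scene plate 2276 ((543.1641235351562, 269.54058837890625), (141.9182891845703, 143.74913024902344), 78.76876068115234)
```

View pics/w3.png

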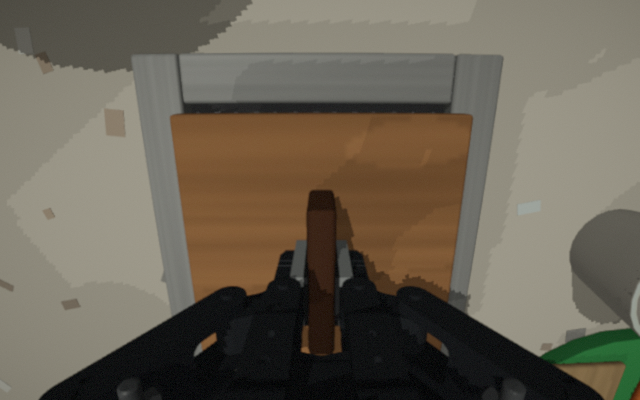

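```bash
python3 -m pendant '[{"travel":[0,-0.019,0.1],"rot":[0,0,0],"fingers":-1},{"travel":[0,-0.019,0.1],"rot":[0,0,0],"fingers":-1},{"travel":[0,-0.019,0.1],"rot":[0,0,0],"fingers":-1},{"travel":[0,-0.019,0.1],"rot":[0,0,0],"fingers":-1}]' >/dev/null
cat > m3.py <<'E'
from go import *
def run():
    s,Rt=st(); s,im,d=look()
    P,uv=cloud('wrist',d,None,s); L=(P-s['tcp_pos'])@Rt
    zp=s['tcp_pos'][2]-.024
    # per-slice edges along y: rim outer/inner, plate
    for nm,z,h in (('rim',.026,.0035),('plate',zp,.0035)):
        k=(abs(P[:,2]-z)<h)&(abs(L[:,0])<.12)&(abs(L[:,1])<.12); q=L[k]
        o=[]
        for x in np.arange(.0,.065,.006):
            r=q[abs(q[:,0]-x)<.003]
            if len(r)>20: o.append([r[:,1].min(),r[:,1].max()])
        xo=[]
        for y in np.arange(-.05,.051,.01):
            r=q[abs(q[:,1]-y)<.004]; 
            if len(r)>20: xo.append(r[:,0].max())
        o=np.array(o); 
        if len(o): print(nm,'y lo/hi',np.median(o,0),'mid',np.median(o.mean(1)),'xmax',np.median(xo), 'slope',np.polyfit(range(len(xo)),xo,1)[0]/.01)
E
python3 -c "
from m3 import *; run()"
```

```text
t 18.8 tcp [0.538  0.2703 0.0694] yangle -11.091926163890736 zaxis [-0.0006 -0.0002 -1.    ] q [ 0.3323  0.475  -0.174   0.9224 -0.      2.0967] F [-0.142   0.7348 -2.7731] gap 0.010595183265324154 79.12912130355835
rim y lo/hi [-0.0977  0.1015] mid 0.001867371700965223 xmax 0.09928140784219536 slope -0.00555403682494572
plate y lo/hi [-0.0686  0.0704] mid 0.0008588774431402268 xmax 0.06866673103059921 slope 0.00019075344305701625
```

```bash
python3 -m pendant '[{"travel":[0.004,0.007,0],"rot":[0,0,0],"fingers":-1},{"travel":[0.004,0.007,0.03],"rot":[0,0,0],"fingers":-1},{"travel":[0.004,0.007,0.06],"rot":[0,0,0],"fingers":-1},{"travel":[0.004,0.007,0.085],"rot":[0,0,0],"fingers":-1},{"travel":[0.004,0.007,0.1],"rot":[0,0,0],"fingers":-1},{"travel":[0.004,0.007,0.105],"rot":[0,0,0],"fingers":-1},{"travel":[0.004,0.007,0.105],"rot":[0,0,0],"fingers":-1}]'
python3 -c "
from m3 import *; run()"
```

```text
clock: 19.55
tcp_pos: [0.5388, 0.2705, 0.0567]
orientation: [-0.0, 0.772, 0.635, -0.0]
wrist_force: [0.2, 0.1, -3.3]
finger_gap: 0.0106
grip_force: 79.3
t 19.55 tcp [0.5388 0.2705 0.0567] yangle -11.09390914365727 zaxis [-0.0008 -0.0003 -1.    ] q [ 0.3323  0.4889 -0.1862  0.8965 -0.      2.0967] F [ 0.2     0.0783 -3.3242] gap 0.01058788754217682 79.2955470085144
rim y lo/hi [-0.0986  0.1009] mid 0.0011604850159026153 xmax 0.09870796627169592 slope -0.0029068388200858154
plate y lo/hi [-0.0685  0.0702] mid 0.0008660370441823592 xmax 0.06867915189266799 slope 0.00020723150506641596
```

```bash
python3 -m pendant '[{"travel":[0,0,0.004],"rot":[0,0,0],"fingers":-1},{"travel":[0,0,0.008],"rot":[0,0,0],"fingers":-1},{"travel":[0,0,0.008],"rot":[0,0,0],"fingers":-1}]'
python3 -m pendant '[{"travel":[0,0,0.004],"rot":[0,0,0],"fingers":-1},{"travel":[0,0,0.007],"rot":[0,0,0],"fingers":-1},{"travel":[0,0,0.007],"rot":[0,0,0],"fingers":-1}]'
```

```text
clock: 19.9
tcp_pos: [0.5392, 0.2707, 0.0564]
orientation: [0.0, 0.772, 0.635, 0.0]
wrist_force: [0.0, -0.3, 1.1]
finger_gap: 0.0106
grip_force: 80.0
clock: 20.2
tcp_pos: [0.5392, 0.2708, 0.0559]
orientation: [0.0, 0.772, 0.635, 0.0]
wrist_force: [-1.7, -0.1, 5.8]
finger_gap: 0.0106
grip_force: 80.8
```

```bash
python3 -m pendant '[{"travel":[0,0,0],"rot":[0,0,0],"fingers":-0.5},{"travel":[0,0,0],"rot":[0,0,0],"fingers":0},{"travel":[0,0,0],"rot":[0,0,0],"fingers":0},{"travel":[0,0,0],"rot":[0,0,0],"fingers":0},{"travel":[0,0,-0.1],"rot":[0,0,0],"fingers":0},{"travel":[0,0,-0.3],"rot":[0,0,0],"fingers":0},{"travel":[0,0,-0.6],"rot":[0,0,0],"fingers":0},{"travel":[0,0,-0.9],"rot":[0,0,0],"fingers":0},{"travel":[0,0,-0.9],"rot":[0,0,0],"fingers":0}]'
cat > m4.py <<'E'
from go import *
def run(png=None):
    s,Rt=st(); s,im,d=look(png)
    P,uv=cloud('wrist',d,None,s); L=(P-s['tcp_pos'])@Rt
    k=(abs(P[:,2]-.031)<.012)&(abs(L[:,0])<.13)&(abs(L[:,1])<.13)
    for sx in (1,-1):
        for sy in (1,-1):
            q=P[k&(abs(L[:,0]-sx*.058)<.008)&(abs(L[:,1]-sy*.058)<.008)]; r=P[k&(abs(L[:,1]-sy*.087)<.007)&(abs(L[:,0]-sx*.058)<.015)]
            print(sx,sy,len(q),np.median(q[:,2]) if len(q) else '','rim',len(r),np.median(r[:,2]) if len(r) else '')
    q=P[(np.hypot(L[:,0],L[:,1])<.06)&(P[:,2]>.052)&(P[:,2]<.07)]
    print('handle',len(q),np.median(q[:,2]),cv2.minAreaRect((q[:,:2]*1000).astype(np.float32)))
E
python3 -c "
from m4 import *; run('w4.png')"
```

```text
clock: 21.1
tcp_pos: [0.5423, 0.2718, 0.1698]
orientation: [0.002, 0.772, 0.635, 0.005]
wrist_force: [1.7, 0.3, -0.4]
finger_gap: 0.0426
grip_force: 0.0
t 21.1 tcp [0.5423 0.2718 0.1698] yangle -11.087341407918771 zaxis [ 0.0096  0.0033 -0.9999] q [ 0.3324  0.3989 -0.0295  1.1323 -0.      2.0966] F [ 1.7297  0.3369 -0.3595] gap 0.042607840068505785 0.0
1 1 389 0.031235730372112136 rim 619 0.025821582781052677
1 -1 402 0.031048135716632452 rim 623 0.02560735449815532
-1 1 74 0.031790626234276004 rim 431 0.025815927211956857
-1 -1 88 0.03156073967407594 rim 441 0.025697386365413744
handle 1363 0.0630939031802624 ((539.5971069335938, 270.47601318359375), (69.3060073852539, 11.751258850097656), 78.9237289428711)
```

```bash
python3 -m pendant '[{"travel":[0,0,0.1],"rot":[0,0,0],"fingers":-1},{"travel":[0,0,0.2],"rot":[0,0,0],"fingers":-1},{"travel":[0,0,0.3],"rot":[0,0,0],"fingers":-1},{"travel":[0,0,0.4],"rot":[0,0,0],"fingers":-1},{"travel":[0,0,0.5],"rot":[0,0,0],"fingers":-1},{"travel":[0,0,0.6],"rot":[0,0,0],"fingers":-1},{"travel":[0,0,0.64],"rot":[0,0,0],"fingers":-1},{"travel":[0,0,0.64],"rot":[0,0,0],"fingers":-1}]'
for i in 1 2 3; do python3 -m pendant '[{"travel":[0,0,0.01],"rot":[0,0,0],"fingers":-1},{"travel":[0,0,0.02],"rot":[0,0,0],"fingers":-1},{"travel":[0,0,0.02],"rot":[0,0,0],"fingers":-1}]' | grep -E "tcp|force"; done
```

```text
clock: 21.95
tcp_pos: [0.5383, 0.2703, 0.0851]
orientation: [-0.0, 0.772, 0.635, -0.001]
wrist_force: [0.2, -0.3, -0.6]
finger_gap: 0.0001
grip_force: 0.0
tcp_pos: [0.5393, 0.2707, 0.0843]
wrist_force: [-0.2, -0.6, -0.0]
grip_force: 0.0
tcp_pos: [0.5394, 0.2707, 0.0825]
wrist_force: [0.2, -0.2, 5.5]
grip_force: 2.7
tcp_pos: [0.5398, 0.2707, 0.0811]
wrist_force: [-1.4, -1.3, 9.9]
grip_force: 5.3
```

```bash
for i in 1 2 3; do python3 -m pendant '[{"travel":[0,0,0.007],"rot":[0,0,0],"fingers":-1},{"travel":[0,0,0.014],"rot":[0,0,0],"fingers":-1},{"travel":[0,0,0.014],"rot":[0,0,0],"fingers":-1}]' | grep -E "tcp|wrist_force"; done
```

```text
tcp_pos: [0.5398, 0.2707, 0.0796]
wrist_force: [-3.0, -1.1, 11.3]
tcp_pos: [0.5398, 0.2707, 0.078]
wrist_force: [-3.9, -1.8, 11.7]
tcp_pos: [0.5394, 0.2706, 0.077]
wrist_force: [-5.3, -3.2, 17.0]
```

```bash
for i in 1 2; do python3 -m pendant '[{"travel":[0,0,0.006],"rot":[0,0,0],"fingers":-1},{"travel":[0,0,0.012],"rot":[0,0,0],"fingers":-1},{"travel":[0,0,0.012],"rot":[0,0,0],"fingers":-1}]' | grep -E "tcp|wrist_force"; done
python3 -m pendant '[{"travel":[0,0,-0.1],"rot":[0,0,0],"fingers":-1},{"travel":[0,0,-0.3],"rot":[0,0,0],"fingers":-1},{"travel":[0,0,-0.6],"rot":[0,0,0],"fingers":-1},{"travel":[0,0,-0.9],"rot":[0,0,0],"fingers":-1},{"travel":[0,0,-0.9],"rot":[0,0,0],"fingers":-1},{"travel":[0,0,-0.9],"rot":[0,0,0],"fingers":-1}]' >/dev/null
python3 -c "
from m4 import *; run('w5.png')"
```

```text
tcp_pos: [0.5394, 0.2706, 0.077]
wrist_force: [-8.2, -4.8, 24.8]
tcp_pos: [0.5394, 0.2706, 0.0769]
wrist_force: [-11.7, -5.8, 34.0]
t 24.95 tcp [0.5398 0.2709 0.1801] yangle -11.093378668477595 zaxis [ 0.002   0.0007 -1.    ] q [ 0.3323  0.3946 -0.0099  1.1642 -0.      2.0967] F [-1.2252  0.3651 -0.5047] gap -6.926274514538225e-05 0.0
1 1 356 0.02571678100614372 rim 563 0.025800259881863685
1 -1 357 0.025628740416266838 rim 574 0.025582803338860927
-1 1 253 0.02570255443108682 rim 412 0.025720608324753175
-1 -1 254 0.025648363141056785 rim 423 0.025497783642107363
handle 1192 0.05741715753765718 ((539.7323608398438, 270.22015380859375), (69.60202026367188, 11.962258338928223), 79.18180084228516)
```

View pics/w5.png

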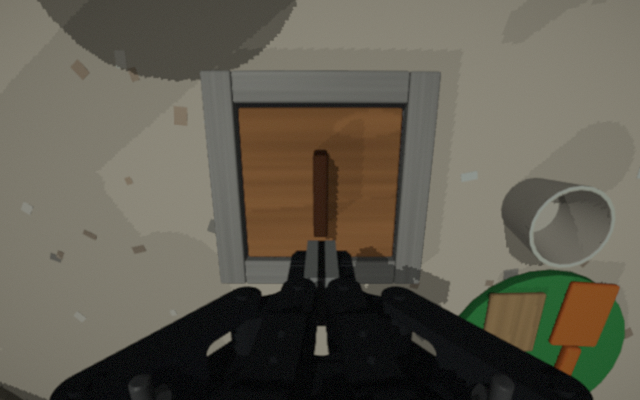

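The cover (240–405, 105–260) sits inside the surround with its handle up. All four corners are within about 0.2 mm of the rim, and the gripper is clear of it.

```bash
python3 -c "
from workcell import env
print(env.hand_in())"
```

```text
the job is handed in; nothing more can be done
None
```

The cover was laid flat on the worktop and released, then lowered by its handle into the surround and pressed flush (all four corners within about 0.2 mm of the rim); the gripper is clear and the job was handed in at about 25 s.

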